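# Load the last vial and shut the shaker hood until its catch clicks

## Robot

A 6-joint arm with a two-finger parallel gripper is mounted at the origin on the work surface. World frame = base frame: x ahead of the robot, y to its left, z up, the work surface at z = 0. Lengths are in m, angles in rad, forces in N, time in s.
With the tool pointing down it reaches from about 0.425 to 0.95 m from the base axis. Payload 3.5 kg.
Tool frame: the origin (TCP) lies on the centre line of the jaws, within the pads' length; the fingertips stand tip_extent ahead of it and the grasp point (between the pads) lies 2 mm behind it (tip_extent is the distance from the TCP to the fingertips, in m); z points along the fingers, y is the direction in which the jaws open and shut (so a half turn about z gives the same grasp; the last joint's range is limited). The gripper opens to 85 mm and grips with 20 to 120 N. Pads are 22 mm wide; open, the fingers measure 114 mm over their backs; the gripper's body (76 mm by 85 mm) begins 54 mm behind the grasp point. The pads swing forward as they close: fully open they stand 13 mm farther back than shut.
Start: joints at [1.105, 0.286, 1.577, -0, 1.279, -0.15], TCP at [0.21, 0.642, 0.248] pointing down, gripper open.
Joint ranges: [-2.77, 2.77], [-0.9, 2.22], [0.21, 2.48], [-1.53, 4.67], [0.24, 2.81], [-2.84, 2.84]. Speed limits (rad/s): [2.79, 2.79, 3.14, 3.14, 3.14, 3.14].

## Interface

Orientations are given as a unit quaternion [x, y, z, w].
In Python, from plant import * gives the robot as it stands.
- The arm moves only by the shell command python3 -m crank 'ROWS' [FORCE]. ROWS is JSON, a list of rows, each a list of 7 numbers: the gripper's target within -1 to 1 (shut at 1, half-way at 0, fully open at -1), then the shift along the tool's x, y, z in cm, then the turn, a rotation vector about the tool's x, y, z in degrees. In form: [[fingers, tx, ty, tz, wx, wy, wz], ...]. A call has 1 to 5 rows; each row shifts and turns the commanded pose from where the row before left it, along the tool's axes as they then stand; what a row does not reach is not made up. A row lasts 1/10 s, in which the tool goes at most 50 mm and 8.59 degrees, less where a joint would pass 70% of its speed; a pose out of reach is approached as far as the arm can. A call is refused whole if a number of a shift passes 5 or a number of a turn 8.59, either way. A call with a gripper value outside its range is refused whole. The fingers move at their own pace and stop on an object; FORCE is the grip in N (left out, the last holds). Time passes only in rows, so rows that do not move let the fingers close. It gives the time, the measured TCP pose, the force and the opening at its end, in the units of the state.
- get_state(): the state, without advancing time (a new reading comes with each control period).
- read_camera(name): name is "scene" or "top"; returns a dict with "color" (420x560x3 uint8, red, green, blue), "vfov" (degrees; the focal length in pixels is half the picture's height over the tangent of half this angle, whatever the lens; pixels are square), "cx", "cy" (the principal point, pixels), "cam_to_world" (4x4, takes a point from camera to world coordinates). Camera axes: x right, y up, looking along -z (the intrinsics and any distortion apply to the point x, -y, -z); pixel columns grow to the right and rows downward; lengths in m; the calibration is good to about 2 mm. A picture is of the moment at which its call begins. There is no depth.
- sign_off(): hands the job in, once; it reports no verdict.
Trained networks look in the newest picture that a camera, given by its name, has taken for a name from the list of things; names that differ only in an ending like _2 or _b are one class to them, and where a whole thing is asked for, a point or a joint stands for the part that bears it (a point fixed in the world has none). Each returns a list of dicts, best first, with "p" (0 to 1); they miss things now and then, are a little off and sometimes report something else, mostly with a low value. They report only what shows in the picture. A call takes as long as a camera call. They do not tell look-alikes from the thing itself.
- trace(thing, camera): "pixels" (420x560 bool, what is visible of it) and "location" ([column, row] in pixels, amid what is visible of it).
- place_of(thing, camera): "location" ([column, row] in pixels: a listed point, or the origin of a listed thing).
The state is a dict: "time": time; "qpos": joint angles; "dq": joint speeds; "joint_efforts": joint torques, N m; "eef_pos": TCP position; "tcp_rot": TCP orientation; "contact_force": force on the tool from outside, world axes, zero at the start; "wrist_torque": the same for the moment, N m; "opening": opening from 0.0 (shut) to 1.0 (fully open).
Only numpy, scipy, OpenCV 4.12 (cv2) and the standard library are available. Lean on these libraries where they do the work, as an engineer would, in place of code of your own. Each camera call takes 0.05 s, during which the arm holds its last target.

## Task

The block shaker is one sample short: take the tall capped vial that stands loose on the bench and lower it, without dropping it, all the way into the empty well. Then slide the clear hood shut until its spring catch clicks and holds it; feel for the click and do not ram the hood against its end stop. Leave the other vial and everything else on the bench as they are, and take the hand away.

Things in the scene. Friction and masses are not known exactly. Their poses are not given: they have to be found in the camera images.
- shaker: heated block shaker, a white bench machine 160 x 435 mm, fixed on the bench. Origin: underside, midway across, 210 mm from the end where the hood is parked and 225 mm from the head (the end 150 mm high, with the catch on top up to 210 mm); z up, y along its length towards the head, x across. Its side walls, with the hood's rails on top, are 108 mm high.
- empty_well (a point): the empty well: centre of its mouth, in the top face (106 mm above the bench) of one of two aluminium blocks 56 x 52 mm side by side along the shaker's y, centres 54 mm apart; which of the two is empty varies, the other holds a vial. Well: round, upright, 30 mm bore, 46 mm deep, 3 mm chamfer.
- vial_mid (a point): tall capped glass vial, 28 mm diameter, 95 mm high, about 55 g, standing loose on the bench; this point is its centre, half-way up, z along it upwards. Fully seated it stands 49 mm proud of the block, and this point is 1.5 mm above the well's mouth. A squat jar stands near it and is not wanted.
- hood (a joint): how far the clear hood stands open, m. It slides along the shaker's y on two rails (drag about 1 N) and is parked about 0.2 open, clear of the wells; pushing it towards the head (+y of the shaker) lowers the value. The spring catch on the head is set by slotted screws and its place is not measured: the hood is caught at some value from 0 to 0.021. Let go before the click, it springs back to 0.027 or more.
- hood_grip (a point): black upright grip bar on the hood's roof: 90 mm across (shaker's x), 12 mm thick (shaker's y), from the roof at 172 mm to 208 mm above the bench; this point is its centre, 190 mm above the bench. The roof is 130 mm wide and reaches 32 mm behind the bar (away from the head) and 102 mm ahead of it. The bar may be pushed from behind or pinched from above.
- hood_pin (a point): steel striker roller, 7 mm thick, ahead of the hood's leading edge, 166 mm above the bench; goes under the catch on the head. In closing, two spring plungers push back over the last 27 mm (5 to 6.5 N); over the last 15 mm it also lifts a ramped spring bolt and the push needed rises to about 13 N, then, some 4 mm before home, drops by half as the bolt falls behind it and clicks. A hard end stop follows 1.5 mm past home; keep the push under 22 N.
- seated_mid (a point): a vial of the same kind, already standing in its well; its centre
- squat_jar: squat capped jar, 48 mm diameter, 55 mm high, a bystander; origin at the centre of its underside
- reagent_bottle: reagent bottle, 70 mm diameter, 150 mm high, a bystander; origin at the centre of its underside
- petri_stack: stack of three closed dishes, 91 mm diameter, 47 mm high, a bystander; origin at the centre of its underside
- tip_box: lidded pipette tip box, 84 x 124 x 65 mm, a bystander; origin at the centre of its underside
- tube_rack: rack of small tubes, 70 x 190 x 45 mm, a bystander; origin at the centre of its underside
- wash_bottle: wash bottle with a bent spout, 68 mm diameter, 175 mm high, a bystander; origin at the centre of its underside
- marker: marker pen lying down, 110 mm long, a bystander; origin at the centre of its underside
Not all that is in view belongs to the job. Leave any pink look-alike of the part that bears vial_mid alone.

How it is judged:
On the way, in this order (a step that is already met when the one before it is completed fails the run):
1. the vial stands fully down in the empty well (horizontal distance between vial_mid and empty_well below 0.005 m and z of vial_mid in the frame of empty_well below 0.004 m and angle between vial_mid's own z axis and vertical below 0.1 rad), for 0.3 s.
2. the hood is shut and held by its catch (value of joint hood below 0.024 m), for 0.3 s.
At the end, for the whole second after the job is handed in: The vial stands upright and fully down in the well that was empty (within 5 mm sideways, 2.5 mm in depth), the other vial stands in its own, and the hood is shut, at rest and held by its catch with no hand on it (open by less than 24 mm, where only the catch can hold it) (all of step 1 and value of joint hood below 0.024 m and velocity of joint hood between -0.01 and 0.01 m/s and distance of seated_mid from where it was at the start of the episode below 0.006 m); the robot touches nothing.
It fails at once if the hood is rammed: more than 16 N on its end stop, a push of about 23 N (contact force between hood and end_stop above 16 N).
It fails at once if the vial is dropped (falls free faster than 0.45 m/s) (contact force between anything else and vial below 0.02 N and linear speed of vial above 0.45 m/s).
It fails at once if the seated vial is pulled up or displaced (distance of seated_mid from where it was at the start of the episode above 0.01 m).
It fails at once if a bystander is shoved (more than 25 mm) or knocked over (distance of any of squat_jar, reagent_bottle, petri_stack, tip_box, tube_rack, wash_bottle, marker from where it was at the start of the episode above 0.025 m or angle between any of squat_jar, reagent_bottle, petri_stack, tip_box, tube_rack, wash_bottle's own z axis and vertical above 0.5 rad).
It also fails if it takes over 72 s, if anything falls off the work surface, if the arm or the gripper's body presses on something with over 40 N, if the wrist force passes 120 N, or if a joint passes its speed limit or range.

## Working session

There is one attempt and no reset: what is moved stays moved. The work goes in short steps, Python scripts to look and compute and a shell command to move; the robot and the scene stay as the last step left them, time stands still between calls to the robot, and variables do not carry over. Pictures are saved under pics/ and viewed, and the job is handed in when it is done.

```bash
ls; mkdir -p pics
cat > h.py <<'E'
from plant import *
import numpy as np, cv2
def save(im,n,s=1): cv2.imwrite(n,cv2.resize(im[:,:,::-1],None,fx=s,fy=s,interpolation=cv2.INTER_CUBIC))
E
python3 - <<'E'
from h import *
s=get_state();print(s)
for c in("scene","top"):
    r=read_camera(c);save(r["color"],f"pics/{c}0.png",1.4)
    print(c,{k:v for k,v in r.items() if k!="color"})
    for t in["empty_well","vial_mid","seated_mid","hood_grip","hood_pin","shaker","squat_jar","reagent_bottle","petri_stack","tip_box","tube_rack","wash_bottle","marker"]:
        print(t,[(round(d["p"],2),np.round(d["location"],1).tolist()) for d in place_of(t,c)][:3])
E
```

```text
pics
{'time': 0.0, 'qpos': array([ 1.10498067e+00,  2.87192374e-01,  1.57819128e+00, -2.22761374e-05,
        1.27860425e+00, -1.50020976e-01]), 'dq': array([ 1.09269435e-03, -2.01037836e-04,  1.42071557e-03, -1.21424053e-03,
       -2.79615636e-04, -7.69515080e-05]), 'joint_efforts': array([ 1.63241398e-04, -4.05992067e+01, -2.92616719e+01, -9.09144273e-05,
        5.84724228e-03, -9.58232448e-06]), 'eef_pos': array([0.20934231, 0.64105977, 0.2469216 ]), 'tcp_rot': array([ 1.57238759e-01,  9.87559891e-01, -1.14452746e-03, -3.52810000e-04]), 'contact_force': array([ 0.60988619,  1.06899781, -0.29227836]), 'wrist_torque': array([0.00015118, 0.01812997, 0.02660193]), 'opening': 0.9982101255226641}
scene {'vfov': 56.38088285533375, 'cx': 282.50264495061907, 'cy': 206.97472971791927, 'cam_to_world': array([[-0.81972224, -0.34057607,  0.46050341,  1.11379998],
       [ 0.57242492, -0.45958901,  0.67904908,  0.80292327],
       [-0.01962556,  0.82023526,  0.57168956,  0.78697167],
       [ 0.        ,  0.        ,  0.        ,  1.        ]])}
empty_well []
vial_mid [(0.82, [369.7, 301.7]),
[... 587 characters left out ...]
0502295],
       [-0.99996479, -0.00683044,  0.00487547, -0.00896907],
       [ 0.00405757,  0.11502133,  0.99335473,  1.53086203],
       [ 0.        ,  0.        ,  0.        ,  1.        ]])}
empty_well [(0.73, [280.8, 210.2])]
vial_mid [(0.71, [146.0, 216.8]), (0.46, [122.1, 221.2]), (0.45, [146.3, 237.3])]
seated_mid [(0.71, [320.9, 281.3]), (0.44, [262.7, 208.3])]
hood_grip [(0.76, [347.1, 219.1])]
hood_pin [(0.89, [303.4, 215.7])]
shaker [(0.86, [287.4, 220.6])]
squat_jar [(0.53, [144.4, 266.1])]
reagent_bottle [(0.95, [402.2, 188.3])]
petri_stack []
tip_box [(0.58, [412.9, 269.8])]
tube_rack [(0.58, [246.6, 165.8])]
wash_bottle [(0.72, [321.4, 154.9])]
marker [(0.51, [321.2, 282.9])]
```

View pics/scene0.png

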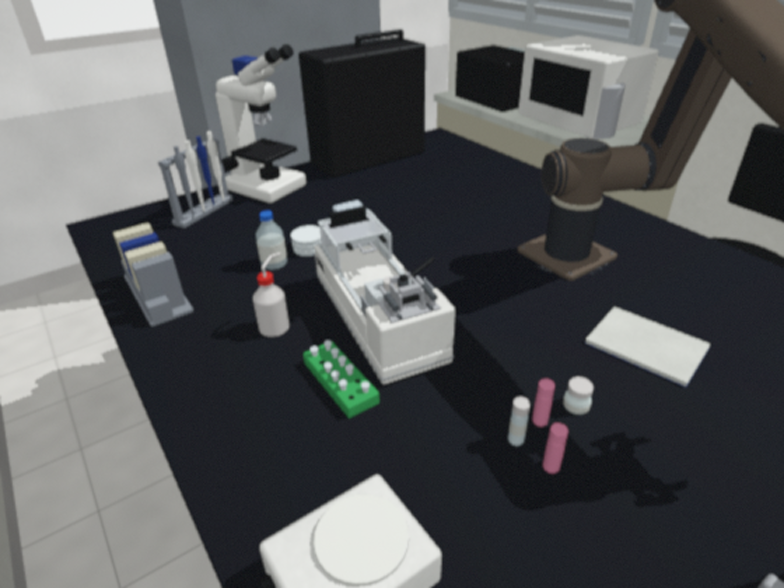

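View pics/top0.png

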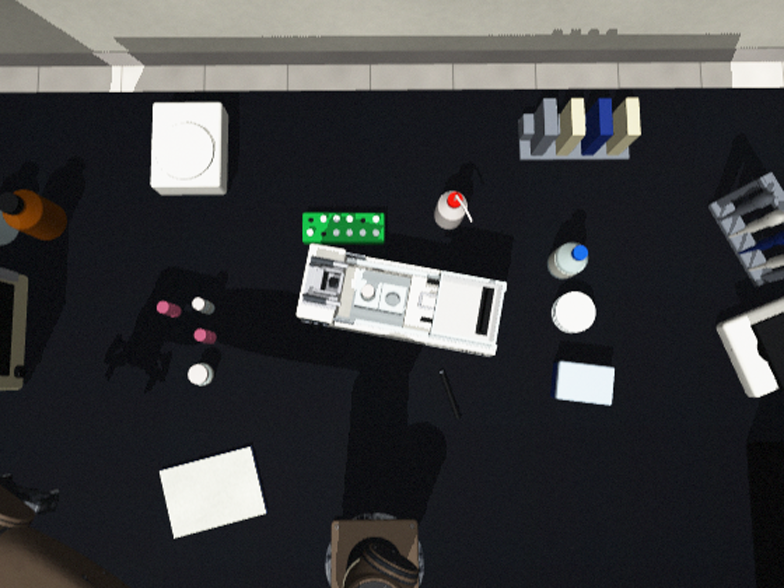

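```bash
cat >> h.py <<'E'
def ray(r,px):
    M=r["cam_to_world"];f=210/np.tan(np.radians(r["vfov"]/2))
    d=M[:3,:3]@np.array([(px[0]-r["cx"])/f,-(px[1]-r["cy"])/f,-1.]);return M[:3,3],d/np.linalg.norm(d)
def atz(r,px,z):
    o,d=ray(r,px);return o+d*(z-o[2])/d[2]
def proj(r,P):
    M=r["cam_to_world"];f=210/np.tan(np.radians(r["vfov"]/2))
    q=M[:3,:3].T@(np.array(P)-M[:3,3]);return np.array([r["cx"]+f*q[0]/-q[2],r["cy"]-f*q[1]/-q[2]])
def tri(a,pa,b,pb):
    o1,d1=ray(a,pa);o2,d2=ray(b,pb)
    t=np.linalg.lstsq(np.c_[d1,-d2],o2-o1,rcond=None)[0]
    p,q=o1+t[0]*d1,o2+t[1]*d2;return (p+q)/2,np.linalg.norm(p-q)
E
python3 - <<'E'
from h import *
S=read_camera("scene");T=read_camera("top")
save(S["color"][260:350,340:440],"pics/cs.png",6);save(T["color"][200:290,100:200],"pics/ct.png",6)
save(T["color"][165:260,205:370],"pics/ct2.png",4.8)
save(S["color"][130:280,210:340],"pics/cs2.png",4)
for n,a,b in[("vial",(369.7,301.7),(146,216.8)),("pin",(265.9,177.3),(303.4,215.7)),("jar",(412.2,289.1),(144.4,266.1)),("seated",(273.9,214.2),(262.7,208.3)),("shaker",(271.9,226.6),(287.4,220.6)),("wash",(191.7,235),(321.4,154.9)),("rack",(243.9,275.1),(246.6,165.8)),("reag",(196,184.6),(402.2,188.3))]: print(n,*tri(S,a,T,b))
print(proj(S,[0,0,0]),proj(T,[0,0,0]))
E
```

```text
vial [0.57603464 0.37752207 0.04176857] 0.004455142410762514
pin [ 0.56059976 -0.10887924  0.16067529] 0.007984822426640066
jar [4.22523986e-01 3.89439403e-01 3.01604221e-04] 0.003397081174335241
seated [0.59840577 0.00464839 0.09883918] 0.009596925021985715
shaker [ 0.56692921 -0.07086222 -0.0089707 ] 0.002185868012192646
wash [ 0.79333821 -0.19069916 -0.0155996 ] 0.012945063685180766
rack [ 0.75212493  0.06185605 -0.01787655] 0.0012290177900111344
reag [ 0.66738516 -0.44438913  0.00746009] 0.0039324901714536025
[404.31219189 180.25404273] [266.55305146 402.51337207]
```

View pics/cs.png

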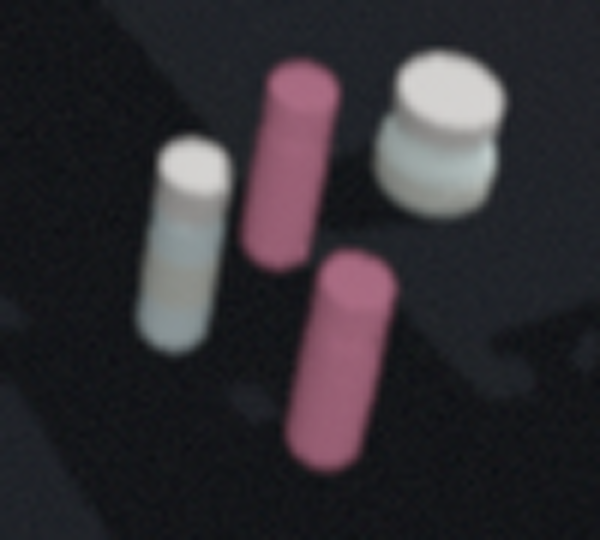

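View pics/ct.png

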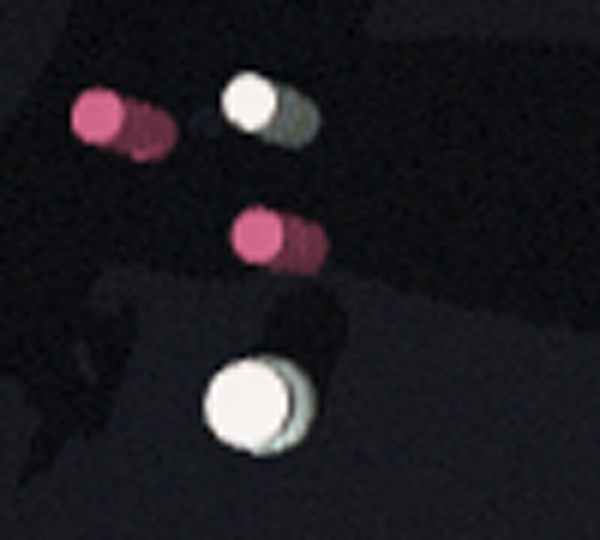

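View pics/ct2.png

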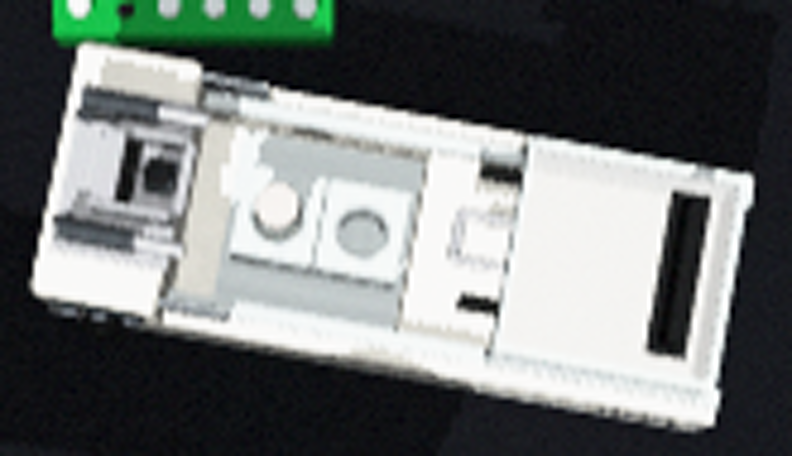

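View pics/cs2.png

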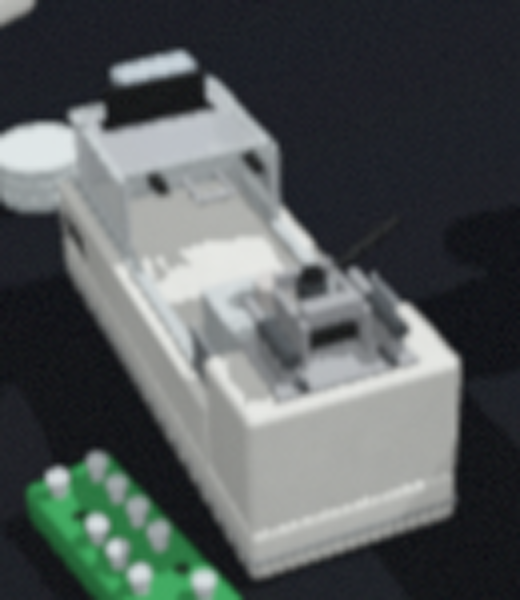

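Run:
```python
from h import *
import plant; print([n for n in dir(plant) if not n.startswith('_')])
try: print(tip_extent)
except Exception as e: print(e)
S=read_camera("scene");T=read_camera("top")
print("cap top",atz(T,(141.1,216.6),.095),atz(S,(372.1,287.1),.095),tri(S,(372.1,287.1),T,(141.1,216.6)))
print("base",atz(T,(148.4,219.7),0),atz(S,(368.6,313.2),0))
for c,r in(("S",S),("T",T)):
  n={"S":"scene","T":"top"}[c]
  for t in["vial_mid","shaker","seated_mid","hood_grip","hood","squat_jar","petri_stack","reagent_bottle"]:
    d=trace(t,n)
    for e in d[:2]:
        p=e["pixels"];cn,_=cv2.findContours(p.astype(np.uint8),cv2.RETR_EXTERNAL,2)
        k=max(cn,key=cv2.contourArea)
        print(c,t,round(e["p"],2),np.round(e["location"],1),p.sum(),"minrect",cv2.minAreaRect(k))
# top: well and bar
cc=lambda x,y:((x+.5)/4.8-.5+205,(y+.5)/4.8-.5+165)
print("well",atz(T,cc(362,233),.106)); print("seated top",atz(T,cc(277,208),.155))
print("bar",atz(T,cc(679,272),.208),[atz(T,cc(*p),.208)[:2].round(4).tolist() for p in[(672,192),(711,197),(648,352),(686,357)]])
```

```text
['Unreachable', 'get_state', 'place_of', 'read_camera', 'sign_off', 'tip_extent', 'trace']
0.017
cap top [0.57210937 0.37700865 0.095     ] [0.57587465 0.38047565 0.095     ] (array([0.57264112, 0.37804194, 0.09092513]), np.float64(0.00016825528154590922))
base [0.57290202 0.37870625 0.        ] [0.57333901 0.38039096 0.        ]
S vial_mid 0.79 [368.4 300.6] 387 minrect ((369.93243408203125, 299.9053955078125), (12.329923629760742, 34.68818283081055), 9.462322235107422)
S vial_mid 0.69 [395.5 320.5] 378 minrect ((396.3077087402344, 318.9615478515625), (12.74754810333252, 33.14362716674805), 11.309932708740234)
S shaker 0.78 [273.6 233.1] 4697 minrect ((278.03936767578125, 213.66293334960938), (121.36975860595703, 71.6558609008789), 57.9946174621582)
S seated_mid 0.6 [415.1 279.5] 416 minrect ((412.58380126953125, 281.7052001953125), (18.855093002319336, 25.545608520507812), 8.746162414550781)
S seated_mid 0.57 [272.7 204. ] 36 minrect ((275.5, 202.5), (9.0, 3.0), 90.0)
S hood_grip 0.91 [252. 164.] 1463 minrect ((252.66452026367188, 167.32513427734375), (41.78779220581055, 49.6770896
[... 1418 characters left out ...]
933594, 48.88547134399414), 10.17551040649414)
T squat_jar 0.63 [268.3 222.4] 3900 minrect ((286.26922607421875, 217.1538543701172), (145.71429443359375, 60.20766067504883), 11.309932708740234)
T squat_jar 0.57 [146.4 265.4] 237 minrect ((143.0, 267.5), (15.0, 18.0), 90.0)
T petri_stack 0.73 [411.1 225. ] 764 minrect ((409.5, 222.5), (29.0, 31.0), 90.0)
T reagent_bottle 0.82 [404.3 187.4] 538 minrect ((405.00006103515625, 186.50003051757812), (21.92030906677246, 28.991378784179688), 45.0)
well [ 0.57844822 -0.04481771  0.106     ]
seated top [0.58815727 0.00797495 0.155     ]
bar [ 0.54184766 -0.22697267  0.208     ] [[0.589, -0.2241], [0.5859, -0.2469], [0.4953, -0.2078], [0.4922, -0.2298]]
```

```bash
python3 -m crank '[[-0.4,-2,0.5,0,0,0,8.59],[-0.4,-4,0.5,0,0,0,8.59],[-0.4,-5,0.5,0,0,0,8.59],[-0.4,-5,1,0,0,0,0],[-0.4,-5,1,0,0,0,0]]' && python3 -m crank '[[-0.4,-5,1,0,0,0,0],[-0.4,-5,1,0,0,0,0],[-0.4,-4,0.5,0,0,0,0],[-0.4,0,0,0,0,0,0],[-0.4,0,0,0,0,0,0]]'
cat >> h.py <<'E'
from scipy.spatial.transform import Rotation as R
def need(target,yaw=None):
    s=get_state();M=R.from_quat(s["tcp_rot"]).as_matrix()
    print("t",s["time"],"tcp",s["eef_pos"].round(4),"yang",np.degrees(np.arctan2(M[1,1],M[0,1])).round(2),"zax",M[:,2].round(4),"F",s["contact_force"].round(2),"open",round(s["opening"],3))
    print("cm in tool",(100*M.T@(np.array(target)-s["eef_pos"])).round(2))
E
python3 -c "
from h import *
need([.573,.378,.2])"
```

```text
time: 2.9
eef_pos: [0.3973, 0.5472, 0.2484]
tcp_rot: [0.373, 0.928, 0.0, 0.0]
contact_force: [0.3, 1.3, 0.7]
opening: 0.701
time: 3.4
eef_pos: [0.5133, 0.4695, 0.2481]
tcp_rot: [0.375, 0.927, -0.0, -0.0]
contact_force: [-0.8, 0.3, 0.3]
opening: 0.697
t 3.4 tcp [0.5133 0.4695 0.2481] yang 46.01 zax [-6.e-04  2.e-04 -1.e+00] F [-0.8   0.26  0.28] open 0.697
cm in tool [-10.65  -2.43   4.81]
```

```bash
python3 -m crank '[[-0.4,-4,-1,0.6,0,0,0],[-0.4,-4,-1,0,0,0,0],[-0.4,-2.6,-0.4,0,0,0,0],[-0.4,0,0,0,0,0,0],[-0.4,0,0,0,0,0,0]]' 
python3 -c "
from h import *
need([.573,.378,.2])
S=read_camera('scene');T=read_camera('top')
save(S['color'][230:330,330:440],'pics/s1.png',6);save(T['color'][180:280,90:200],'pics/t1.png',6)
s=get_state()['eef_pos']
for r,o in((S,(330,230)),(T,(90,180))):
  for z in(.017,-.03): print((proj(r,s-[0,0,z])-o)*6)
"
```

```text
time: 3.9
eef_pos: [0.5714, 0.3805, 0.2424]
tcp_rot: [0.373, 0.928, 0.0, -0.0]
contact_force: [0.1, -1.5, -0.3]
opening: 0.699
t 3.9 tcp [0.5714 0.3805 0.2424] yang 46.17 zax [-6.e-04  7.e-04 -1.e+00] F [ 0.09 -1.53 -0.34] open 0.699
cm in tool [-0.29 -0.07  4.24]
[303.06535402  86.48285125]
[319.47865812 -15.36635906]
[222.24139698 189.76823208]
[190.96274105 176.63710287]
```

View pics/s1.png

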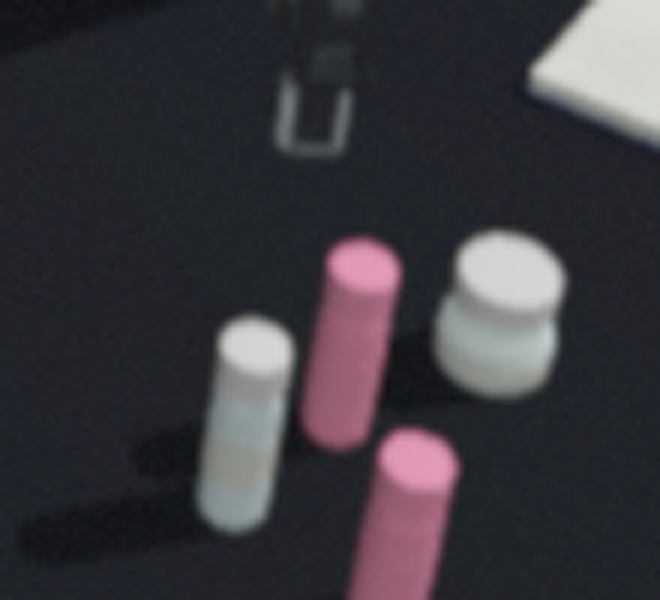

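View pics/t1.png

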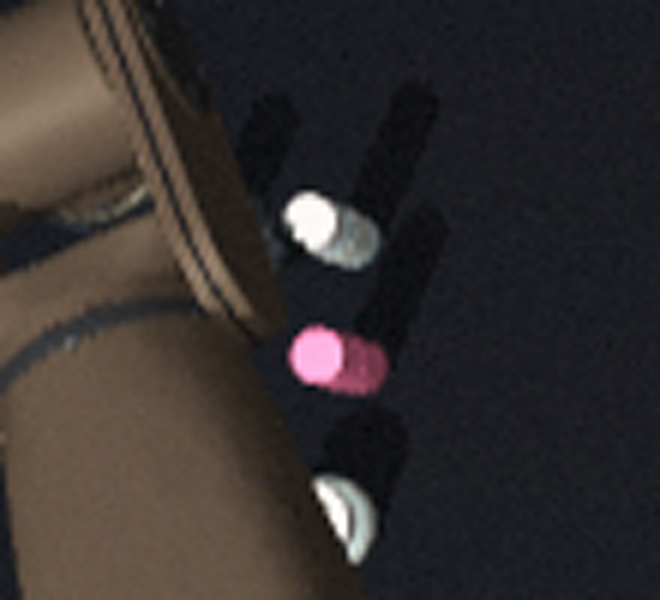

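```bash
python3 -m crank '[[-0.4,-0.25,0,4,0,0,0],[-0.4,0,0,4,0,0,0],[-0.4,0,0,4,0,0,0],[-0.4,0,0,3,0,0,0],[-0.4,0,0,1.6,0,0,0]]' 30 
python3 -m crank '[[-0.4,0,0,0.2,0,0,0],[-0.4,0,0,0,0,0,0]]' 
python3 -c "
from h import *
need([.573,.379,.073])
S=read_camera('scene')
save(S['color'][230:330,330:440],'pics/s2.png',6)
"
```

```text
time: 4.5
eef_pos: [0.5711, 0.3784, 0.0725]
tcp_rot: [0.372, 0.928, -0.002, -0.002]
contact_force: [-0.2, -0.4, -0.7]
opening: 0.698
time: 4.7
eef_pos: [0.5743, 0.3788, 0.0753]
tcp_rot: [0.373, 0.928, 0.001, 0.0]
contact_force: [0.7, -0.1, 0.8]
opening: 0.704
t 4.7 tcp [0.5743 0.3788 0.0753] yang 46.19 zax [ 1.2e-03  7.0e-04 -1.0e+00] F [ 0.66 -0.12  0.79] open 0.704
cm in tool [ 0.11 -0.08  0.23]
```

View pics/s2.png

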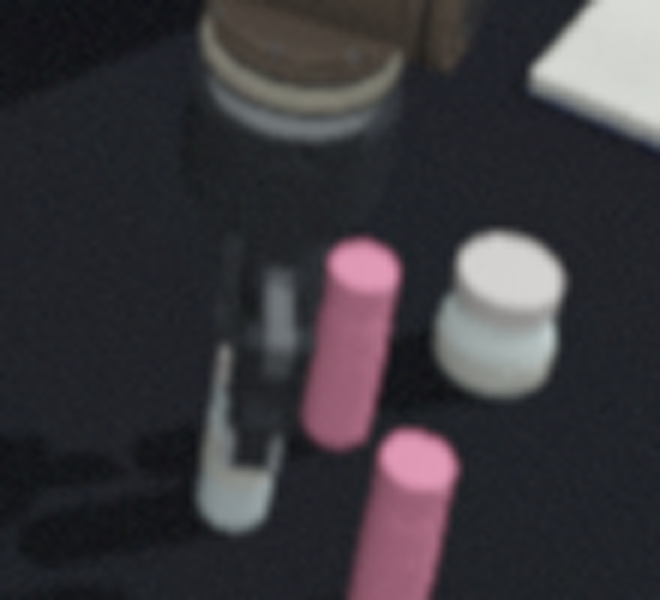

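```bash
python3 -c "
from h import *
S=read_camera('scene');p=get_state();e=p['eef_pos'];M=R.from_quat(p['tcp_rot']).as_matrix();print(e)
for v in([.573,.379,.095],[.573,.379,0],[.573,.379,.05]): print('vial',(proj(S,v)-[330,230])*6)
for y in(.03,.0445):
  for x in(-.011,0,.011): print('tip',y,x,(proj(S,e+M@[x,y,.010])-[330,230])*6,(proj(S,e+M@[x,y,-.02])-[330,230])*6)
"
```

```text
[0.57549836 0.37883667 0.07708016]
vial [255.07020363 337.22303469]
vial [229.78903582 496.69116013]
vial [242.73768249 415.01390426]
tip 0.03 -0.011 [216.15409242 442.51039996] [224.22086054 389.50440371]
tip 0.03 0 [244.64589742 445.5316957 ] [253.26245216 392.49427166]
tip 0.03 0.011 [273.23102995 448.56288797] [282.40096594 395.49411787]
tip 0.0445 -0.011 [216.82703933 471.05189788] [225.012543  417.8933274]
tip 0.0445 0 [245.68769501 474.15945974] [254.4374518  420.97043587]
tip 0.0445 0.011 [274.64410859 477.27733229] [283.96185584 424.05794906]
```

```bash
python3 -m crank '[[-0.4,0,0.1,0.3,0,0,0],[1,0,0,0,0,0,0],[1,0,0,0,0,0,0],[1,0,0,0,0,0,0],[1,0,0,0,0,0,0]]' 30 
python3 -m crank '[[1,0,0,0,0,0,0],[1,0,0,0,0,0,0],[1,0,0,0,0,0,0]]' 
python3 -c "
from h import *
for i in range(3): need([.573,.379,.073])
S=read_camera('scene')
save(S['color'][230:330,330:440],'pics/s3.png',6)
"
```

```text
time: 5.3
eef_pos: [0.5751, 0.3785, 0.072]
tcp_rot: [0.374, 0.928, 0.0, 0.0]
contact_force: [0.2, 0.1, 3.0]
opening: 0.322
time: 5.6
eef_pos: [0.5751, 0.3786, 0.0719]
tcp_rot: [0.373, 0.928, 0.0, 0.0]
contact_force: [-0.5, -0.7, 3.9]
opening: 0.318
t 5.6 tcp [0.5751 0.3786 0.0719] yang 46.14 zax [ 7.e-04  2.e-04 -1.e+00] F [-0.49 -0.65  3.94] open 0.318
cm in tool [ 0.18 -0.12 -0.11]
t 5.6 tcp [0.5751 0.3786 0.0719] yang 46.14 zax [ 7.e-04  2.e-04 -1.e+00] F [-0.49 -0.65  3.94] open 0.318
cm in tool [ 0.18 -0.12 -0.11]
t 5.6 tcp [0.5751 0.3786 0.0719] yang 46.14 zax [ 7.e-04  2.e-04 -1.e+00] F [-0.49 -0.65  3.94] open 0.318
cm in tool [ 0.18 -0.12 -0.11]
```

View pics/s3.png

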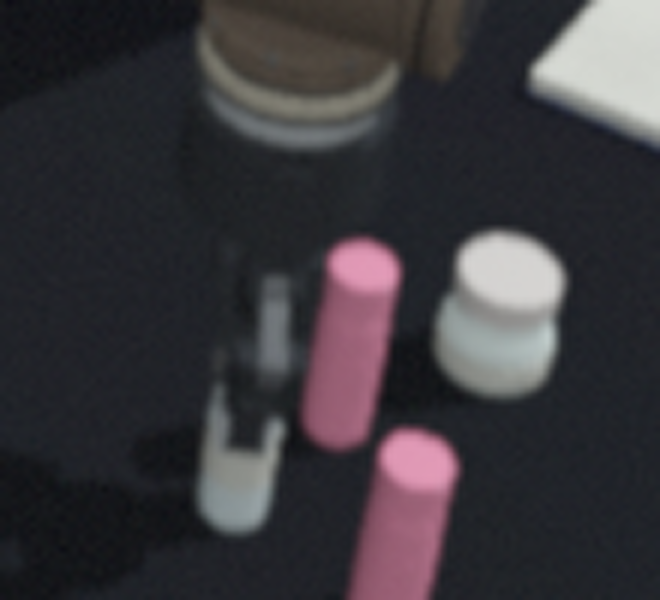

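```bash
python3 -m crank '[[1,0,0,-2,0,0,0],[1,0,0,-4,0,0,0],[1,0,0,-5,0,0,0],[1,0,0,-5,0,0,0],[1,0,0,-5,0,0,0]]' && python3 -m crank '[[1,0,0,-4,0,0,0],[1,0,0,-1,0,0,8],[1,0,0,0,0,0,8],[1,0,0,0,0,0,8],[1,0,0,0,0,0,8]]' && python3 -m crank '[[1,0,0,0,0,0,8],[1,0,0,0,0,0,8],[1,0,0,0,0,0,8],[1,0,0,0,0,0,0],[1,0,0,0,0,0,0]]'
python3 -c "
from h import *
need([.577,-.045,.32])
S=read_camera('scene')
save(S['color'],'pics/s4.png',1.4)
"
```

```text
time: 6.15
eef_pos: [0.5742, 0.3783, 0.2818]
tcp_rot: [0.373, 0.928, -0.001, -0.001]
contact_force: [0.6, -0.5, -0.3]
opening: 0.322
time: 6.65
eef_pos: [0.5745, 0.3784, 0.3301]
tcp_rot: [0.617, 0.787, -0.001, -0.0]
contact_force: [0.1, -0.7, -0.6]
opening: 0.32
time: 7.15
eef_pos: [0.5746, 0.3784, 0.3303]
tcp_rot: [0.764, 0.645, -0.001, -0.0]
contact_force: [-0.1, -0.1, 0.0]
opening: 0.322
t 7.15 tcp [0.5746 0.3784 0.3303] yang -9.7 zax [-1.2e-03 -5.0e-04 -1.0e+00] F [-0.06 -0.09  0.03] open 0.322
cm in tool [-41.7    7.37   1.06]
```

View pics/s4.png

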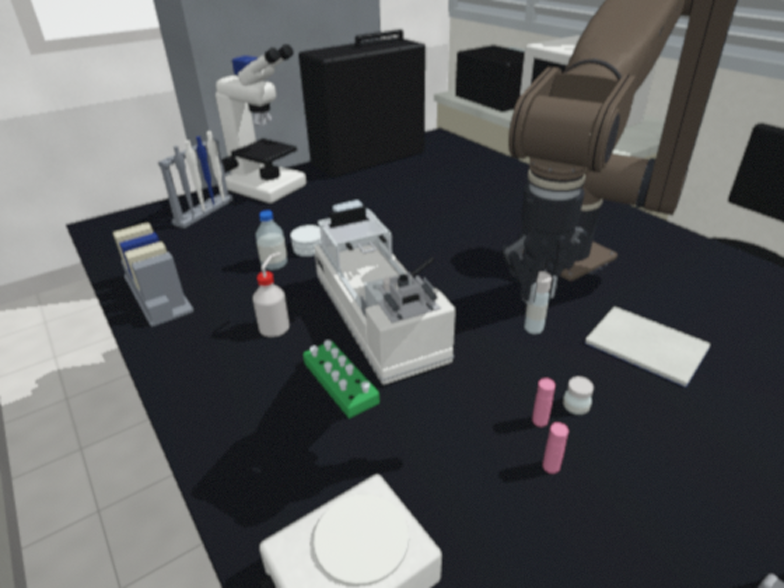

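```bash
python3 -m crank '[[1,-3,0.6,0,0,0,0],[1,-4.5,0.8,0,0,0,0],[1,-4.5,0.8,0,0,0,0],[1,-4.5,0.8,0,0,0,0],[1,-4.5,0.8,0,0,0,0]]' && python3 -m crank '[[1,-4.5,0.8,0,0,0,0],[1,-4.5,0.8,0,0,0,0],[1,-4.5,0.8,0,0,0,0],[1,-4,0.7,0,0,0,0],[1,-2.5,0.5,0,0,0,0]]' && python3 -m crank '[[1,-0.7,0,0,0,0,0],[1,0,0,0,0,0,0],[1,0,0,0,0,0,0]]'
python3 -c "
from h import *
need([.577,-.045,.32])
S=read_camera('scene');T=read_camera('top')
save(S['color'][110:260,200:360],'pics/s5.png',5)
save(T['color'][140:270,205:370],'pics/t5.png',4.8)
"
```

```text
time: 7.7
eef_pos: [0.576, 0.1635, 0.3313]
tcp_rot: [0.764, 0.645, 0.0, 0.0]
contact_force: [1.0, -1.0, -0.3]
opening: 0.323
time: 8.2
eef_pos: [0.5772, -0.0409, 0.3313]
tcp_rot: [0.765, 0.644, -0.0, 0.0]
contact_force: [1.0, -0.2, -0.7]
opening: 0.322
time: 8.5
eef_pos: [0.5763, -0.0441, 0.3313]
tcp_rot: [0.765, 0.644, 0.0, -0.0]
contact_force: [0.6, -0.4, -0.4]
opening: 0.321
t 8.5 tcp [ 0.5763 -0.0441  0.3313] yang -9.79 zax [-0.e+00  7.e-04 -1.e+00] F [ 0.59 -0.36 -0.37] open 0.321
cm in tool [-0.08  0.09  1.13]
```

View pics/s5.png

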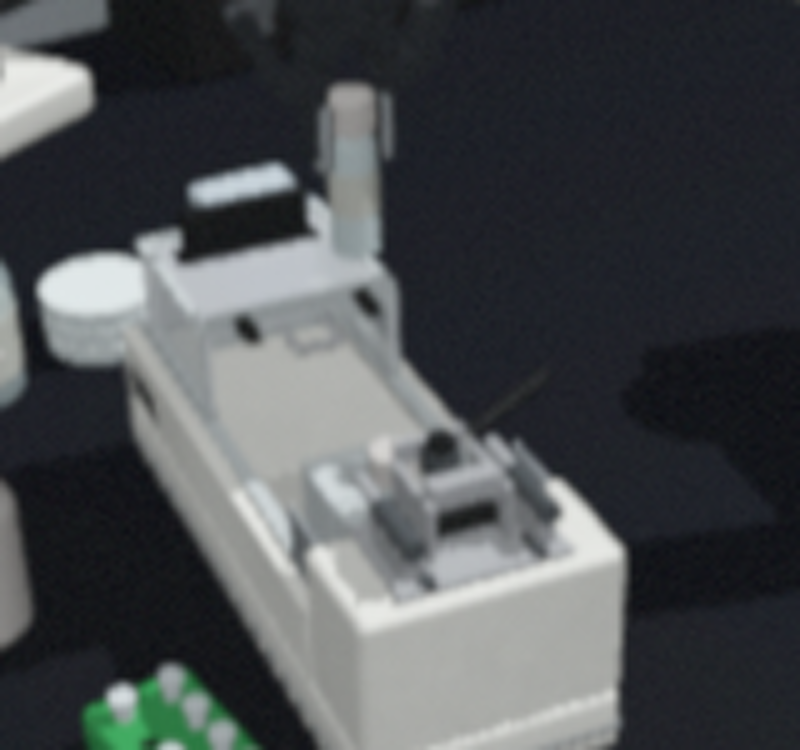

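View pics/t5.png

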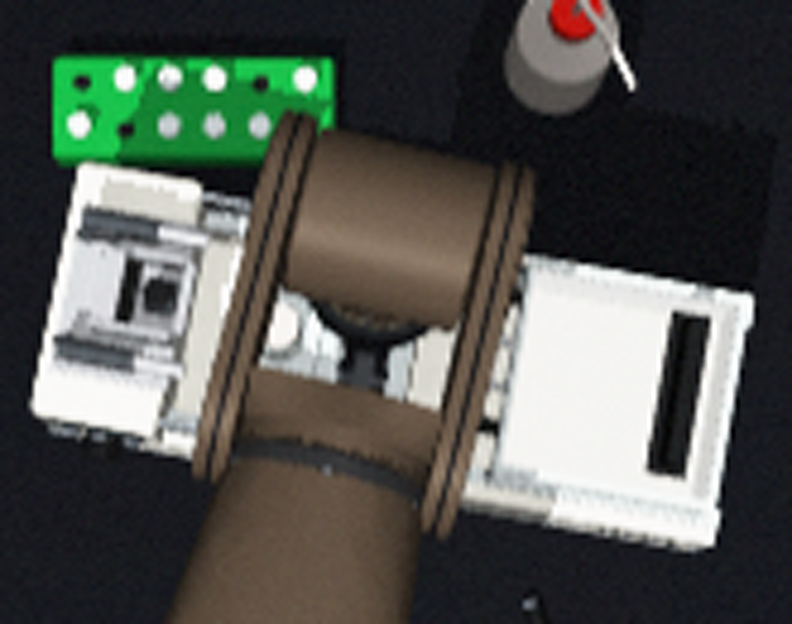

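Run:
```python
from h import *
im=cv2.imread("pics/ct2.png");g=cv2.cvtColor(im,cv2.COLOR_BGR2GRAY)
save(cv2.resize(im[:,:,::-1][150:300,220:420],None,fx=4,fy=4),"pics/well.png")
for t in(170,185,200,215,225):
    m=(g[190:275,325:400]<t).astype(np.uint8);n,l,st,c=cv2.connectedComponentsWithStats(m)
    for i in range(1,n):
        if st[i,4]>800: print(t,st[i],c[i]+[325,190])
T=read_camera("top");S=read_camera("scene")
s=get_state();e=s["eef_pos"];M=R.from_quat(s["tcp_rot"]).as_matrix()
b=e+M@[0.0016,0,0]
for z in(.0231,.0,-.0719): print("pred",(proj(S,b+[0,0,z])-[200,110])*5+2)
```

```text
200 [  12   19   51   48 1601] [361.0712055  230.95940037]
215 [  11   17   53   52 2097] [361.85026228 232.12207916]
225 [  10   16   55   54 2252] [361.84502664 232.21891652]
pred [350.49590335  89.78759338]
pred [352.09847843 128.9496652 ]
pred [356.84530822 244.94778021]
```

View pics/well.png

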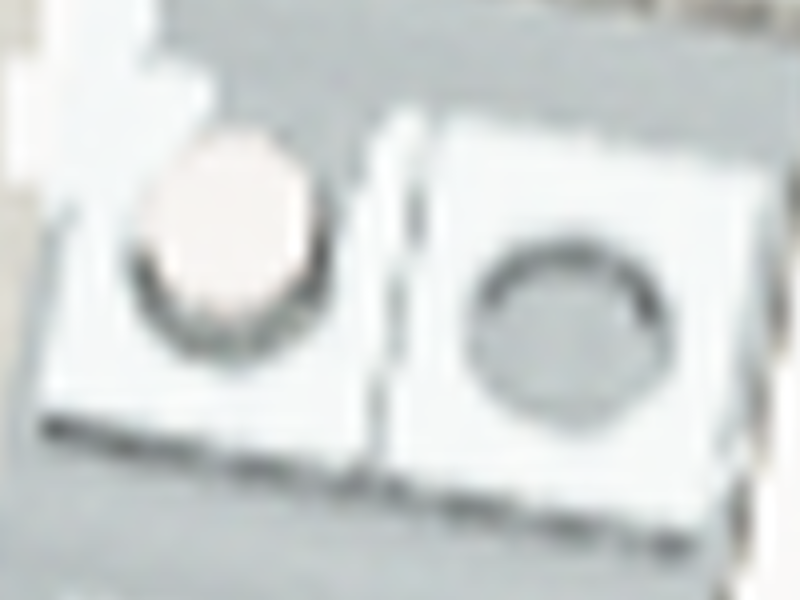

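Run:
```python
from h import *
T=read_camera("top");S=read_camera("scene")
cc=lambda x,y:((x+.5)/4.8-.5+205,(y+.5)/4.8-.5+165)
w=atz(T,cc(362,232.3),.106);print("well",w)
sv=atz(T,cc(278,208),.155);print("seated",sv)
c=S["color"][185:225,255:305];b=cv2.resize(c,None,fx=15,fy=15,interpolation=cv2.INTER_CUBIC)
for d in(0,.003):
  sx=sv+[d*.69,d*.72,0]
  pts=[proj(S,sx+[.0135*np.cos(a),.0135*np.sin(a),0]) for a in np.linspace(0,6.28,40)]
  pts=((np.array(pts)-[255,185]+.5)*15).astype(int)
  cv2.polylines(b,[pts],True,(255,0,0) if d==0 else (0,0,255),1)
save(b,"pics/seat.png")
```

```text
well [ 0.57889194 -0.044822    0.106     ]
seated [0.58815313 0.00736671 0.155     ]
```

View pics/seat.png

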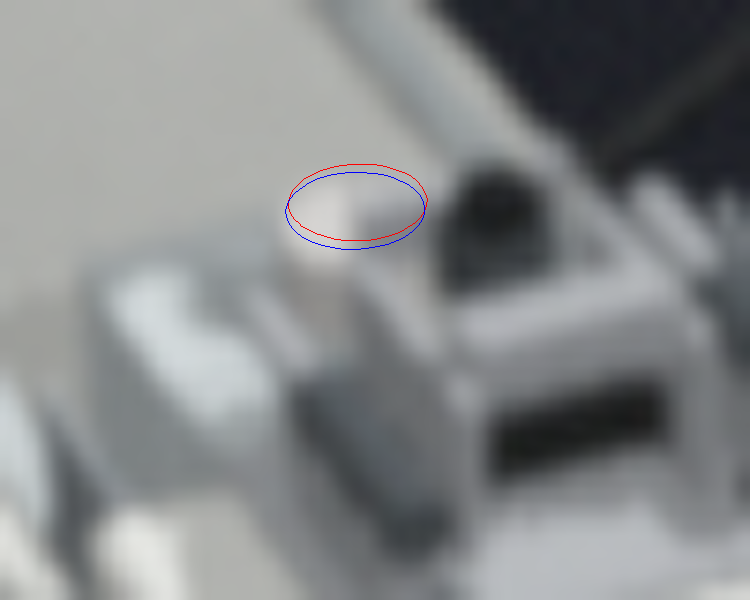

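```bash
python3 -m crank '[[1,0,0.4,2,0,0,0],[1,0,0,4,0,0,0],[1,0,0,4,0,0,0],[1,0,0,3,0,0,0],[1,0,0,1,0,0,0]]' && python3 -m crank '[[1,0,0,0,0,0,0],[1,0,0,0,0,0,0],[1,0,0,0,0,0,0]]'
python3 -c "
from h import *
need([.5803,-.0446,.187])
S=read_camera('scene');T=read_camera('top')
save(S['color'][110:260,200:360],'pics/s6.png',5)
save(T['color'][165:260,205:370],'pics/t6.png',4.8)
"
```

```text
time: 9.3
eef_pos: [0.578, -0.0447, 0.1869]
tcp_rot: [0.765, 0.644, -0.002, -0.003]
contact_force: [-0.7, 0.1, -1.5]
opening: 0.315
time: 9.6
eef_pos: [0.5817, -0.046, 0.1941]
tcp_rot: [0.765, 0.644, 0.001, 0.002]
contact_force: [-0.0, 0.1, 0.7]
opening: 0.316
t 9.6 tcp [ 0.5817 -0.046   0.1941] yang -9.86 zax [ 0.0045 -0.0012 -1.    ] F [-0.01  0.06  0.7 ] open 0.316
cm in tool [ 0.11 -0.17  0.71]
```

View pics/s6.png

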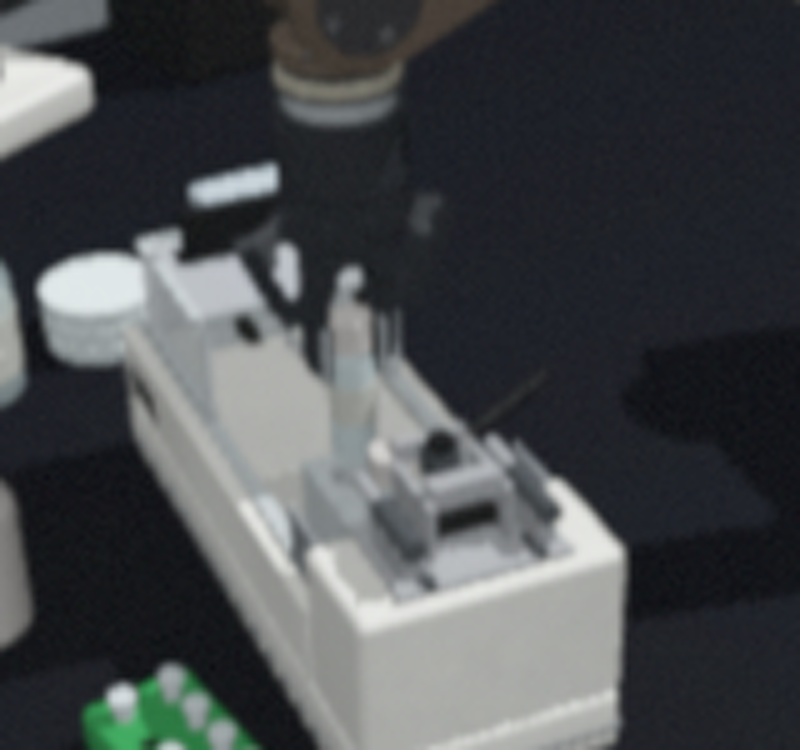

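View pics/t6.png

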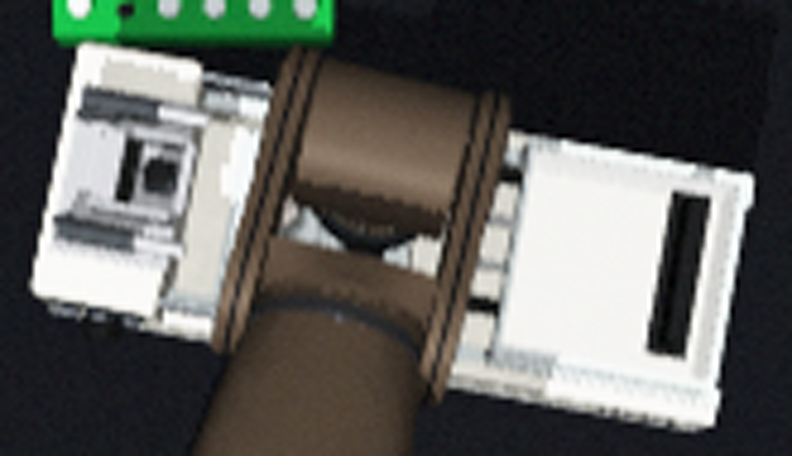

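```bash
python3 -m crank '[[1,0,0,0,0,0,0],[1,0,0,0,0,0,0],[1,0,0,0,0,0,0]]'
python3 -c "
from h import *
need([.5803,-.0446,.187])"
```

```text
time: 10.0
eef_pos: [0.5803, -0.0458, 0.1916]
tcp_rot: [0.765, 0.644, 0.0, 0.0]
contact_force: [-0.6, 0.6, -1.2]
opening: 0.317
t 10.0 tcp [ 0.5803 -0.0458  0.1916] yang -9.87 zax [ 4.e-04 -1.e-04 -1.e+00] F [-0.58  0.57 -1.24] open 0.317
cm in tool [ 0.11 -0.02  0.46]
```

```bash
python3 -m crank '[[1,0.1,0,0.5,0,0,0],[1,0,0,0.5,0,0,0],[1,0,0,0.4,0,0,0],[1,0,0,0.3,0,0,0],[1,0,0,0,0,0,0]]' && python3 -m crank '[[1,0,0,0,0,0,0],[1,0,0,0,0,0,0]]'
python3 -c "
from h import *
need([.5803,-.0446,.133])"
```

```text
time: 10.5
eef_pos: [0.58, -0.0447, 0.1734]
tcp_rot: [0.765, 0.644, -0.0, -0.001]
contact_force: [0.6, -0.5, -1.7]
opening: 0.32
time: 10.7
eef_pos: [0.5806, -0.0448, 0.1745]
tcp_rot: [0.765, 0.644, 0.0, 0.0]
contact_force: [-0.7, -0.0, -0.7]
opening: 0.32
t 10.7 tcp [ 0.5806 -0.0448  0.1745] yang -9.86 zax [ 4.e-04 -1.e-04 -1.e+00] F [-0.67 -0.01 -0.74] open 0.32
cm in tool [ 0.01 -0.03  4.15]
```

```bash
python3 -m crank '[[1,0,0,0.4,0,0,0],[1,0,0,0.3,0,0,0],[1,0,0,0,0,0,0],[1,0,0,0,0,0,0]]';python3 -m crank '[[1,0,0,0.4,0,0,0],[1,0,0,0.4,0,0,0],[1,0,0,0,0,0,0]]'
python3 -c "
from h import *
need([.5803,-.0446,.133])"
```

```text
time: 11.1
eef_pos: [0.5803, -0.0446, 0.1671]
tcp_rot: [0.765, 0.644, -0.0, -0.0]
contact_force: [-0.4, -0.2, -1.0]
opening: 0.317
time: 11.4
eef_pos: [0.58, -0.0447, 0.1584]
tcp_rot: [0.765, 0.644, -0.0, -0.0]
contact_force: [-0.9, -0.4, -1.1]
opening: 0.323
t 11.4 tcp [ 0.58   -0.0447  0.1584] yang -9.86 zax [-1.2e-03  2.0e-04 -1.0e+00] F [-0.91 -0.41 -1.08] open 0.323
cm in tool [0.01 0.03 2.54]
```

Vial is 20 mm into the well with no contact force. Continue down to the floor.

```bash
python3 -m crank '[[1,0,0,0.4,0,0,0],[1,0,0,0.4,0,0,0],[1,0,0,0.4,0,0,0],[1,0,0,0.4,0,0,0],[1,0,0,0,0,0,0]]';python3 -m crank '[[1,0,0,0.3,0,0,0],[1,0,0,0.2,0,0,0],[1,0,0,0,0,0,0],[1,0,0,0,0,0,0]]'
python3 -c "
from h import *
need([.5803,-.0446,.132])"
```

```text
time: 11.9
eef_pos: [0.58, -0.0447, 0.1424]
tcp_rot: [0.765, 0.644, -0.0, -0.001]
contact_force: [0.1, 0.1, -1.4]
opening: 0.318
time: 12.3
eef_pos: [0.5804, -0.0447, 0.1383]
tcp_rot: [0.765, 0.644, 0.0, -0.0]
contact_force: [0.2, 0.3, -0.1]
opening: 0.318
t 12.3 tcp [ 0.5804 -0.0447  0.1383] yang -9.86 zax [ 0.e+00  1.e-04 -1.e+00] F [ 0.21  0.27 -0.08] open 0.318
cm in tool [ 0.01 -0.01  0.63]
```

```bash
python3 -m crank '[[1,0,0,0.2,0,0,0],[1,0,0,0.2,0,0,0],[1,0,0,0,0,0,0],[1,0,0,0,0,0,0]]';python3 -m crank '[[1,0,0,0.1,0,0,0],[1,0,0,0.1,0,0,0],[1,0,0,0,0,0,0],[1,0,0,0,0,0,0]]'
python3 -c "
from h import *
need([.5803,-.0446,.132])"
```

```text
time: 12.7
eef_pos: [0.5803, -0.0447, 0.1342]
tcp_rot: [0.765, 0.644, -0.0, -0.0]
contact_force: [-0.3, 0.4, -0.9]
opening: 0.319
time: 13.1
eef_pos: [0.5804, -0.0447, 0.1323]
tcp_rot: [0.765, 0.644, -0.0, -0.0]
contact_force: [-0.1, 1.1, 0.1]
opening: 0.32
t 13.1 tcp [ 0.5804 -0.0447  0.1323] yang -9.87 zax [-1.e-04  0.e+00 -1.e+00] F [-0.13  1.11  0.15] open 0.32
cm in tool [ 0.01 -0.01  0.03]
```

```bash
python3 -m crank '[[1,0,0,0.1,0,0,0],[1,0,0,0,0,0,0],[1,0,0,0,0,0,0]]';python3 -m crank '[[1,0,0,0.1,0,0,0],[1,0,0,0,0,0,0],[1,0,0,0,0,0,0]]'
```

```text
time: 13.4
eef_pos: [0.5806, -0.0448, 0.1319]
tcp_rot: [0.765, 0.644, 0.0, 0.0]
contact_force: [-1.0, -0.2, 2.8]
opening: 0.316
time: 13.7
eef_pos: [0.5807, -0.0448, 0.1319]
tcp_rot: [0.765, 0.644, -0.0, 0.0]
contact_force: [-3.8, 0.2, 7.4]
opening: 0.321
```

```bash
python3 -m crank '[[1,0,0,-0.15,0,0,0],[-0.3,0,0,0,0,0,0],[-0.3,0,0,0,0,0,0],[-0.3,0,0,0,0,0,0],[-0.3,0,0,0,0,0,0]]'
python3 -m crank '[[-0.3,0,0,-1,0,0,0],[-0.3,0,0,-3,0,0,0],[-0.3,0,0,-5,0,0,0],[-0.3,0,0,-5,0,0,0],[-0.3,0,0,-2,0,0,0]]'
python3 -c "
from h import *
need([.5803,-.0446,.132])
S=read_camera('scene');T=read_camera('top')
save(S['color'][110:260,200:360],'pics/s7.png',5)
save(T['color'][165:260,205:370],'pics/t7.png',4.8)
"
```

```text
time: 14.2
eef_pos: [0.5803, -0.0447, 0.1315]
tcp_rot: [0.765, 0.644, -0.0, -0.0]
contact_force: [-0.2, 0.4, -0.4]
opening: 0.652
time: 14.7
eef_pos: [0.5825, -0.0451, 0.2996]
tcp_rot: [0.765, 0.644, 0.003, 0.004]
contact_force: [1.4, -0.8, 0.7]
opening: 0.65
t 14.7 tcp [ 0.5825 -0.0451  0.2996] yang -9.86 zax [ 0.0105 -0.0027 -0.9999] F [ 1.38 -0.81  0.66] open 0.65
cm in tool [ 0.03 -0.4  16.75]
```

View pics/s7.png

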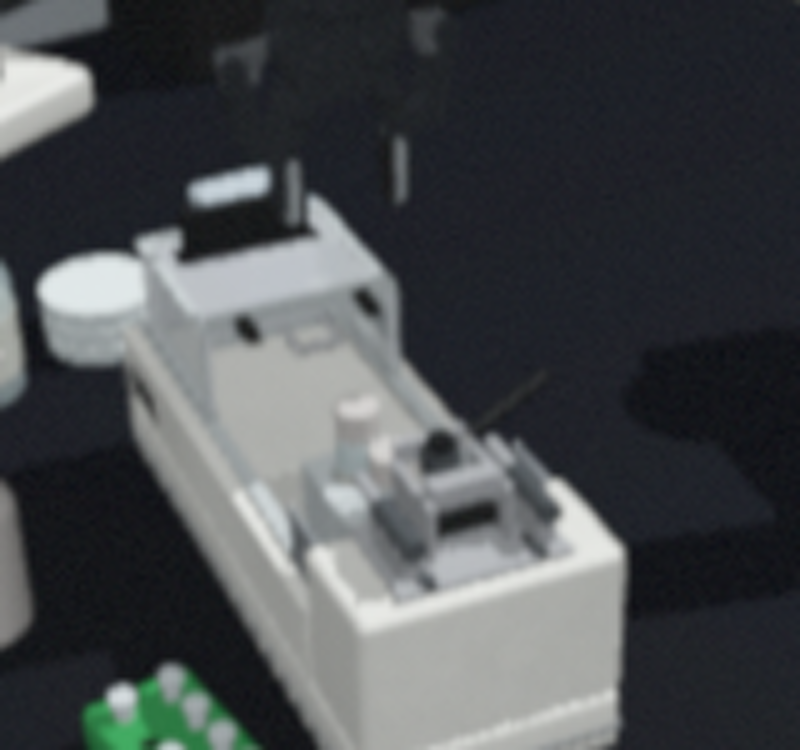

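View pics/t7.png

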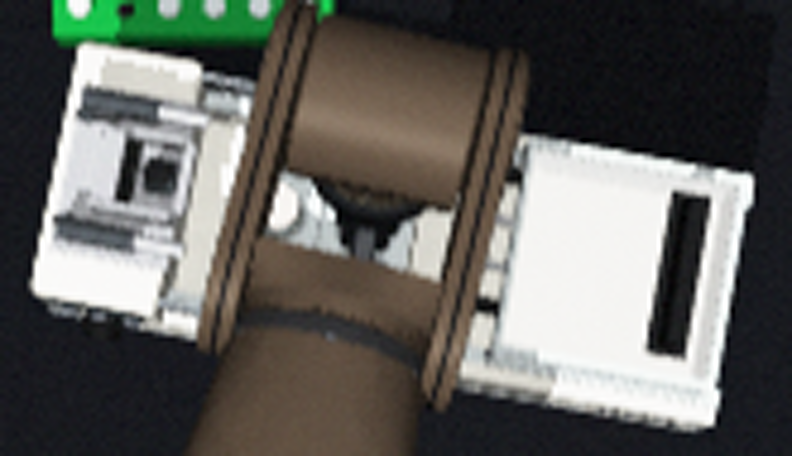

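```bash
python3 -m crank '[[1,-3,-0.1,0,0,0,0],[1,-5,-0.1,0,0,0,0],[1,-5,-0.1,0,0,0,0],[1,-5,-0.1,0,0,0,0],[1,-3.4,-0.2,0,0,0,0]]'
python3 -m crank '[[1,-1,0,1,0,0,0],[1,0,0,2,0,0,0],[1,0,0,2,0,0,0],[1,0,0,0,0,0,0],[1,0,0,0,0,0,0]]'
python3 -c "
from h import *
need([.536,-.264,.197])
S=read_camera('scene');T=read_camera('top')
save(S['color'][80:230,180:340],'pics/s8.png',5)
save(T['color'][165:260,205:370],'pics/t8.png',4.8)
"
```

```text
time: 15.3
eef_pos: [0.5363, -0.2569, 0.2899]
tcp_rot: [0.766, 0.643, -0.001, -0.001]
contact_force: [1.0, -0.3, -0.5]
opening: 0.002
time: 15.8
eef_pos: [0.5358, -0.2632, 0.2404]
tcp_rot: [0.765, 0.644, -0.0, -0.001]
contact_force: [-0.2, -0.2, -0.2]
opening: -0.001
t 15.8 tcp [ 0.5358 -0.2632  0.2404] yang -9.82 zax [-0.0023  0.002  -1.    ] F [-0.19 -0.19 -0.16] open -0.001
cm in tool [-0.08  0.04  4.34]
```

View pics/s8.png

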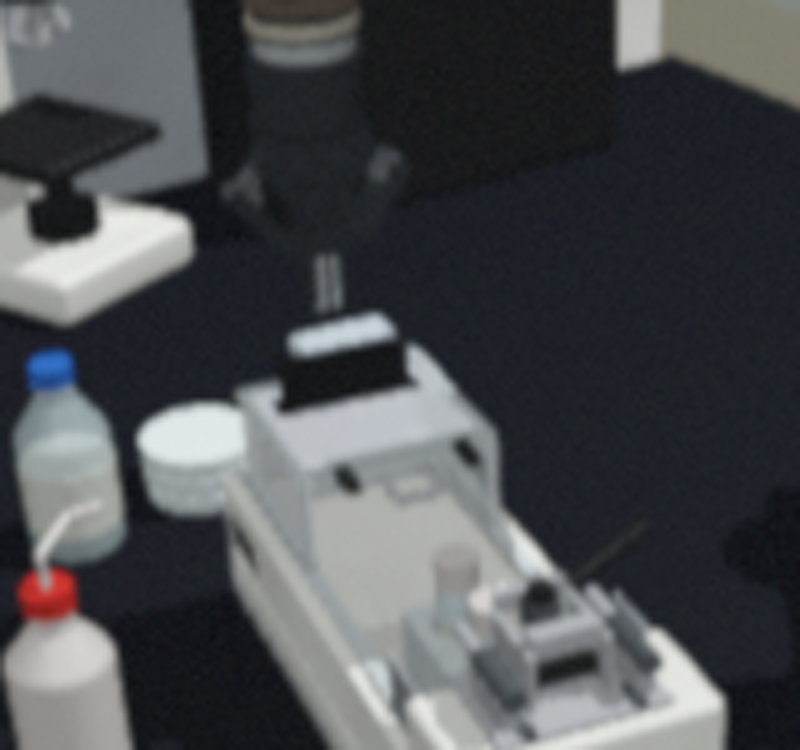

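View pics/t8.png

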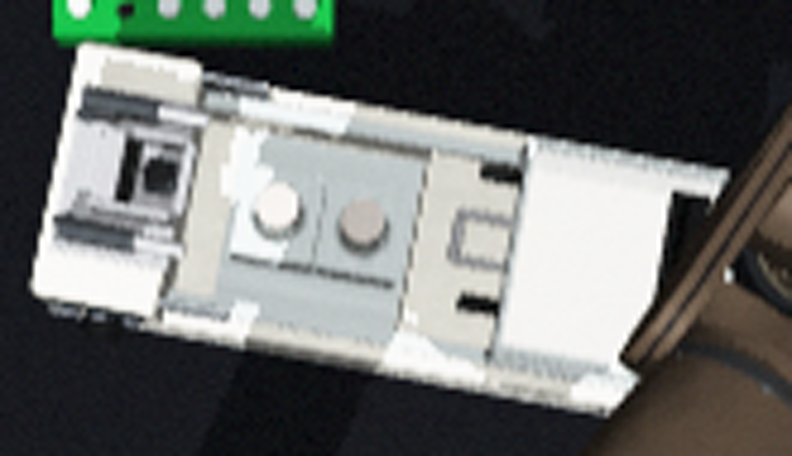

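```bash
python3 -m crank '[[1,0,0,1,0,0,0],[1,0,0,1,0,0,0],[1,0,0,1,0,0,0],[1,0,0,0,0,0,0]]'
python3 -m crank '[[1,0,0,0.7,0,0,0],[1,0,0,0.6,0,0,0],[1,0,0,0,0,0,0],[1,0,0,0,0,0,0]]'
python3 -c "
from h import *
need([.536,-.264,.197])"
```

```text
time: 16.3
eef_pos: [0.535, -0.2635, 0.2091]
tcp_rot: [0.765, 0.644, -0.001, -0.002]
contact_force: [0.1, 0.3, -0.6]
opening: -0.004
time: 16.7
eef_pos: [0.5361, -0.2644, 0.1987]
tcp_rot: [0.765, 0.644, -0.0, -0.0]
contact_force: [-0.0, 0.1, 0.5]
opening: -0.003
t 16.7 tcp [ 0.5361 -0.2644  0.1987] yang -9.87 zax [-2.e-04  1.e-04 -1.e+00] F [-0.    0.1   0.48] open -0.003
cm in tool [ 0.03 -0.01  0.17]
```

```bash
python3 -m crank '[[1,0.5,0,0.1,0,0,0],[1,0.5,0,0,0,0,0],[1,0.5,0,0,0,0,0],[1,0.5,0,0,0,0,0],[1,0.5,0,0,0,0,0]]'
python3 -m crank '[[1,0.7,0,0,0,0,0],[1,0.8,0,0,0,0,0],[1,0.8,0,0,0,0,0],[1,0.8,0,0,0,0,0],[1,0.8,0,0,0,0,0]]'
python3 -c "
from h import *
need([.536,-.264,.197])
S=read_camera('scene')
save(S['color'][80:230,180:340],'pics/s9.png',5)
"
```

```text
time: 17.2
eef_pos: [0.5406, -0.2395, 0.1981]
tcp_rot: [0.765, 0.644, -0.0, 0.001]
contact_force: [0.7, -0.9, 0.6]
opening: -0.002
time: 17.7
eef_pos: [0.5473, -0.2006, 0.198]
tcp_rot: [0.765, 0.644, 0.0, 0.0]
contact_force: [0.7, -2.8, -0.3]
opening: 0.001
t 17.7 tcp [ 0.5473 -0.2006  0.198 ] yang -9.86 zax [ 3.e-04 -2.e-04 -1.e+00] F [ 0.72 -2.79 -0.29] open 0.001
cm in tool [-6.44 -0.03  0.1 ]
```

View pics/s9.png

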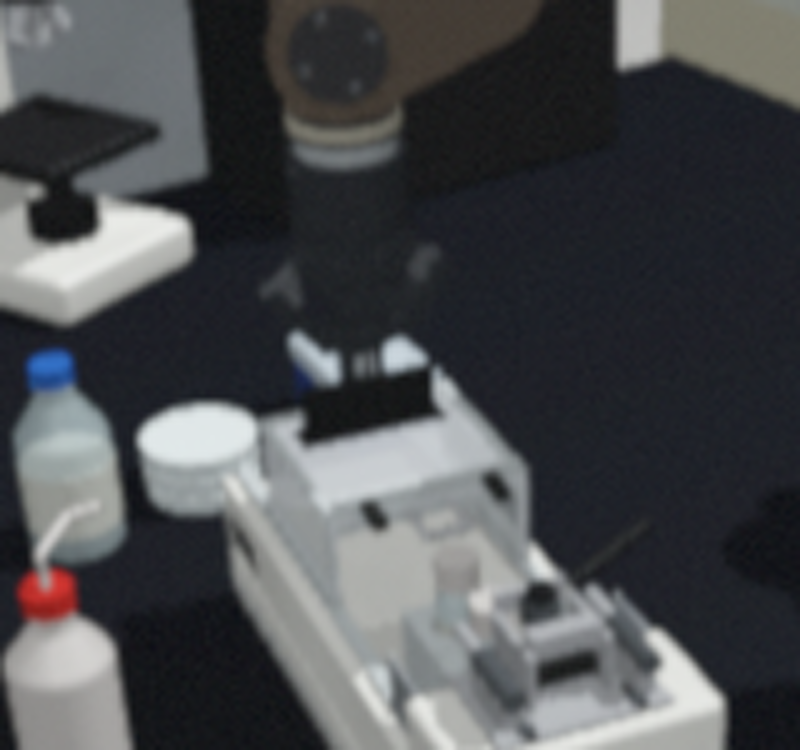

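```bash
python3 -m crank '[[1,1,0,0,0,0,0],[1,1.2,0,0,0,0,0],[1,1.2,0,0,0,0,0],[1,1.2,0,0,0,0,0],[1,1.2,0,0,0,0,0]]'
python3 -m crank '[[1,1.2,0,0,0,0,0],[1,1,0,0,0,0,0],[1,0.8,0,0,0,0,0],[1,0.5,0,0,0,0,0],[1,0.3,0,0,0,0,0]]'
python3 -c "
from h import *
need([.56,-.09,.197])
S=read_camera('scene');T=read_camera('top')
save(S['color'][80:230,180:340],'pics/s10.png',5)
save(T['color'][165:260,205:370],'pics/t10.png',4.8)
"
```

```text
time: 18.25
eef_pos: [0.5572, -0.143, 0.1979]
tcp_rot: [0.765, 0.644, 0.0, 0.0]
contact_force: [0.4, -2.9, 0.3]
opening: 0.0
time: 18.75
eef_pos: [0.5635, -0.1062, 0.1978]
tcp_rot: [0.765, 0.644, -0.0, -0.0]
contact_force: [-0.0, -1.1, 0.2]
opening: 0.001
t 18.75 tcp [ 0.5635 -0.1062  0.1978] yang -9.84 zax [-4.e-04  1.e-04 -1.e+00] F [-0.03 -1.08  0.22] open 0.001
cm in tool [ 1.53 -0.62  0.08]
```

View pics/s10.png

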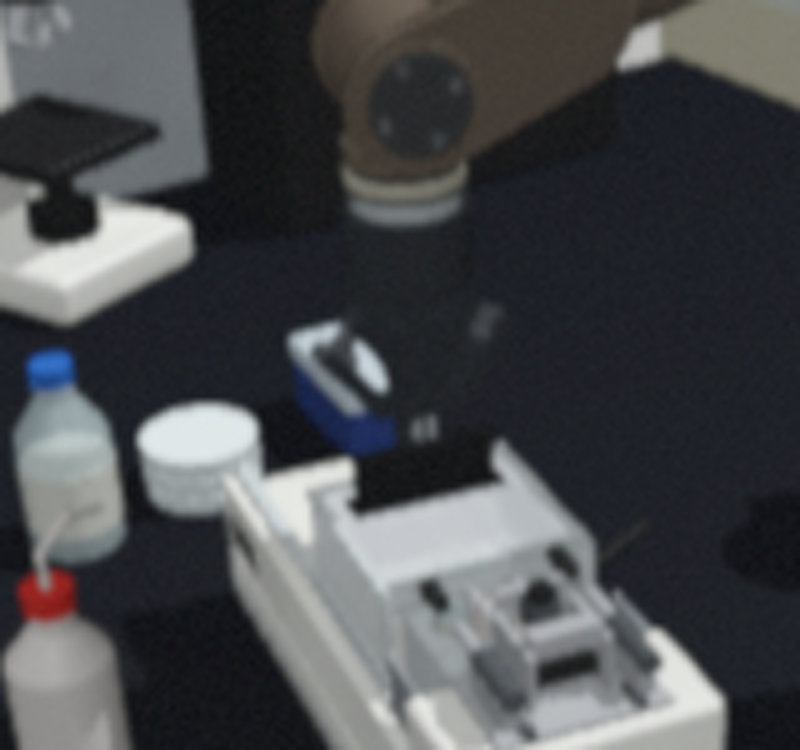

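View pics/t10.png

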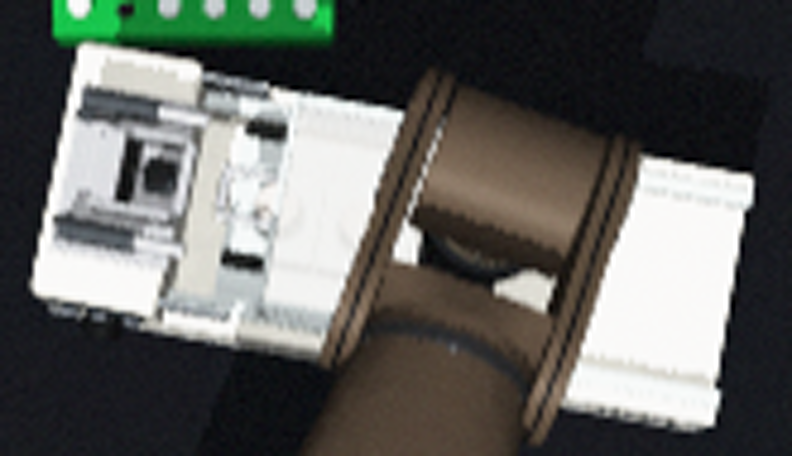

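```bash
python3 -m crank '[[1,0.5,0,0,0,0,0],[1,0.5,0,0,0,0,0],[1,0.4,0,0,0,0,0],[1,0.3,0,0,0,0,0],[1,0.2,0,0,0,0,0]]'
python3 -m crank '[[1,0.2,0,0,0,0,0],[1,0.2,0,0,0,0,0],[1,0.2,0,0,0,0,0],[1,0,0,0,0,0,0]]'
python3 -c "
from h import *
need([.5635,-.1062,.198])"
```

```text
time: 19.35
eef_pos: [0.5668, -0.0877, 0.1977]
tcp_rot: [0.765, 0.644, -0.0, -0.0]
contact_force: [0.8, -1.3, -0.3]
opening: 0.001
time: 19.75
eef_pos: [0.5677, -0.0827, 0.1978]
tcp_rot: [0.765, 0.644, -0.001, 0.001]
contact_force: [-0.8, -3.7, -1.3]
opening: -0.002
t 19.75 tcp [ 0.5677 -0.0827  0.1978] yang -9.85 zax [-4.0e-04 -1.9e-03 -1.0e+00] F [-0.78 -3.74 -1.33] open -0.002
cm in tool [-2.38 -0.01 -0.02]
```

```bash
python3 -m crank '[[1,0.1,0,0,0,0,0],[1,0.1,0,0,0,0,0],[1,0,0,0,0,0,0]]'|grep -E "pos|for"
python3 -m crank '[[1,0.1,0,0,0,0,0],[1,0.1,0,0,0,0,0],[1,0,0,0,0,0,0]]'|grep -E "pos|for"
python3 -m crank '[[1,0.1,0,0,0,0,0],[1,0.1,0,0,0,0,0],[1,0,0,0,0,0,0]]'|grep -E "pos|for"
```

```text
eef_pos: [0.568, -0.0812, 0.1978]
contact_force: [-0.3, -4.9, -1.1]
eef_pos: [0.5684, -0.0794, 0.1978]
contact_force: [-0.8, -5.8, -1.3]
eef_pos: [0.5687, -0.0774, 0.1978]
contact_force: [-0.1, -5.8, -1.1]
```

```bash
for i in 1; do python3 -m crank '[[1,0.1,0,0,0,0,0],[1,0.1,0,0,0,0,0],[1,0,0,0,0,0,0]]'|grep -E "pos|for"; done
python3 -m crank '[[1,0.1,0,0,0,0,0],[1,0.1,0,0,0,0,0],[1,0,0,0,0,0,0]]'|grep -E "pos|for"
python3 -m crank '[[1,0.1,0,0,0,0,0],[1,0.1,0,0,0,0,0],[1,0,0,0,0,0,0]]'|grep -E "pos|for"
```

```text
eef_pos: [0.5691, -0.0755, 0.1978]
contact_force: [-0.4, -5.6, -1.8]
eef_pos: [0.5695, -0.0736, 0.1978]
contact_force: [-0.8, -6.8, -2.0]
eef_pos: [0.5698, -0.0717, 0.1978]
contact_force: [-0.4, -5.9, -2.2]
```

```bash
python3 -m crank '[[1,0.1,0,0,0,0,0],[1,0.1,0,0,0,0,0],[1,0,0,0,0,0,0]]'|grep -E "pos|for"
python3 -m crank '[[1,0.1,0,0,0,0,0],[1,0.1,0,0,0,0,0],[1,0,0,0,0,0,0]]'|grep -E "pos|for"
python3 -m crank '[[1,0.1,0,0,0,0,0],[1,0,0,0,0,0,0]]'|grep -E "pos|for"
```

```text
eef_pos: [0.5702, -0.0699, 0.1978]
contact_force: [-1.0, -5.6, -2.5]
eef_pos: [0.5703, -0.0692, 0.1979]
contact_force: [-1.7, -10.3, -2.0]
eef_pos: [0.5704, -0.0685, 0.1979]
contact_force: [-0.7, -11.5, -1.1]
```

Ramp is being climbed (10–11 N). Millimetre steps now.

```bash
python3 -m crank '[[1,0.1,0,0,0,0,0],[1,0,0,0,0,0,0]]'|grep -E "pos|for"
python3 -m crank '[[1,0.1,0,0,0,0,0],[1,0,0,0,0,0,0]]'|grep -E "pos|for"
python3 -m crank '[[1,0.1,0,0,0,0,0],[1,0,0,0,0,0,0]]'|grep -E "pos|for"
```

```text
eef_pos: [0.5706, -0.0678, 0.1979]
contact_force: [-0.3, -11.9, -0.5]
eef_pos: [0.5708, -0.0669, 0.1979]
contact_force: [-0.7, -12.9, -1.2]
eef_pos: [0.5709, -0.0661, 0.1979]
contact_force: [-1.5, -13.0, -2.1]
```

```bash
python3 -m crank '[[1,0.1,0,0,0,0,0],[1,0,0,0,0,0,0]]'|grep -E "pos|for"
python3 -m crank '[[1,0.1,0,0,0,0,0],[1,0,0,0,0,0,0]]'|grep -E "pos|for"
```

```text
eef_pos: [0.5711, -0.0653, 0.1979]
contact_force: [-2.8, -14.2, -1.4]
eef_pos: [0.5712, -0.0645, 0.1979]
contact_force: [-1.4, -13.8, -1.9]
```

```bash
python3 -m crank '[[1,0.1,0,0,0,0,0],[1,0,0,0,0,0,0]]'|grep -E "pos|for"
```

```text
eef_pos: [0.5716, -0.0625, 0.1978]
contact_force: [-0.0, -9.8, -1.7]
```

```bash
python3 -m crank '[[1,0,0,0,0,0,0],[1,0,0,0,0,0,0]]'|grep -E "pos|for"
```

```text
eef_pos: [0.5717, -0.0619, 0.1978]
contact_force: [-0.3, -8.8, -1.4]
```

```bash
python3 -m crank '[[1,0.05,0,0,0,0,0],[1,0,0,0,0,0,0]]'|grep -E "pos|for"
```

```text
eef_pos: [0.5719, -0.0609, 0.1978]
contact_force: [0.7, -7.6, -1.4]
```

```bash
python3 -m crank '[[1,0.05,0,0,0,0,0],[1,0,0,0,0,0,0]]'|grep -E "pos|for"
```

```text
eef_pos: [0.5721, -0.0599, 0.1978]
contact_force: [0.7, -6.6, -1.6]
```

```bash
python3 -m crank '[[1,0.05,0,0,0,0,0],[1,0,0,0,0,0,0]]'|grep -E "pos|for"
```

```text
eef_pos: [0.5723, -0.0586, 0.1978]
contact_force: [1.1, -3.7, -1.0]
```

```bash
python3 -m crank '[[1,0.05,0,0,0,0,0],[1,0,0,0,0,0,0]]'|grep -E "pos|for"
```

```text
eef_pos: [0.5722, -0.0574, 0.1979]
contact_force: [0.8, -3.7, -0.4]
```

```bash
python3 -m crank '[[1,0.05,0,0,0,0,0],[1,0,0,0,0,0,0]]'|grep -E "pos|for"
```

```text
eef_pos: [0.5722, -0.0573, 0.1979]
contact_force: [0.8, -5.5, -1.0]
```

```bash
python3 -m crank '[[1,-0.1,0,0,0,0,0],[1,0,0,0,0,0,0]]'|grep -E "pos|for"
python3 -m crank '[[1,-0.1,0,0,0,0,0],[1,-0.1,0,0,0,0,0],[1,0,0,0,0,0,0]]'|grep -E "pos|for"
python3 -m crank '[[1,-0.2,0,0,0,0,0],[1,-0.3,0,0,0,0,0],[1,0,0,0,0,0,0]]'|grep -E "pos|for"
python3 -m crank '[[1,-0.5,0,0,0,0,0],[1,-0.5,0,0,0,0,0],[1,0,0,0,0,0,0]]'|grep -E "pos|for"
python3 -c "
from h import *
S=read_camera('scene')
save(S['color'][110:230,220:340],'pics/s11.png',5)
"
```

```text
eef_pos: [0.572, -0.0575, 0.198]
contact_force: [0.4, -1.5, -0.3]
eef_pos: [0.5715, -0.0596, 0.1978]
contact_force: [-0.5, 1.2, -0.1]
eef_pos: [0.5707, -0.0651, 0.1978]
contact_force: [0.1, 0.2, 0.2]
eef_pos: [0.569, -0.0754, 0.1978]
contact_force: [-0.4, 1.1, 0.2]
```

View pics/s11.png

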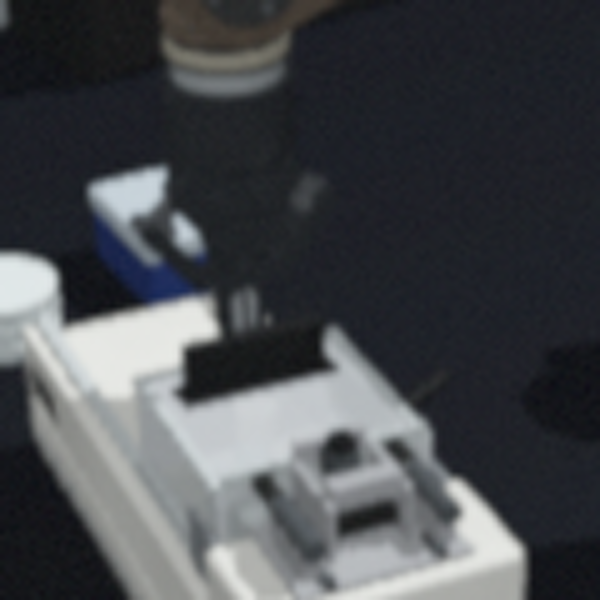

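```bash
python3 -m crank '[[1,-0.5,0,-1,0,0,0],[1,0,0,-4,0,0,0],[1,0,0,-5,0,0,0],[1,-5,0,-3,0,0,0],[1,-5,0,0,0,0,0]]'
python3 -m crank '[[1,-5,0,0,0,0,0],[1,-5,0,0,0,0,0],[1,-5,0,0,0,0,0],[1,-3,0,0,0,0,0],[1,0,0,0,0,0,0]]'
python3 -m crank '[[1,0,0,0,0,0,0],[1,0,0,0,0,0,0],[1,0,0,0,0,0,0]]'
python3 -c "
from h import *
S=read_camera('scene');T=read_camera('top')
save(S['color'],'pics/s12.png',1.4)
save(T['color'][150:280,205:370],'pics/t12.png',4.8)
need([0,0,0])
"
```

```text
time: 26.4
eef_pos: [0.5545, -0.1718, 0.3316]
tcp_rot: [0.764, 0.645, 0.003, 0.006]
contact_force: [1.3, -0.1, 1.1]
opening: -0.003
time: 26.9
eef_pos: [0.5201, -0.3526, 0.3239]
tcp_rot: [0.767, 0.642, -0.0, 0.0]
contact_force: [0.1, 0.6, -0.2]
opening: -0.002
time: 27.2
eef_pos: [0.522, -0.3471, 0.324]
tcp_rot: [0.765, 0.644, 0.0, 0.0]
contact_force: [0.1, 0.6, -0.5]
opening: -0.003
t 27.3 tcp [ 0.5219 -0.3473  0.3239] yang -9.76 zax [ 3.e-04 -2.e-04 -1.e+00] F [ 0.13 -0.24 -1.02] open -0.0
cm in tool [ 25.38 -57.34  32.37]
```

View pics/s12.png

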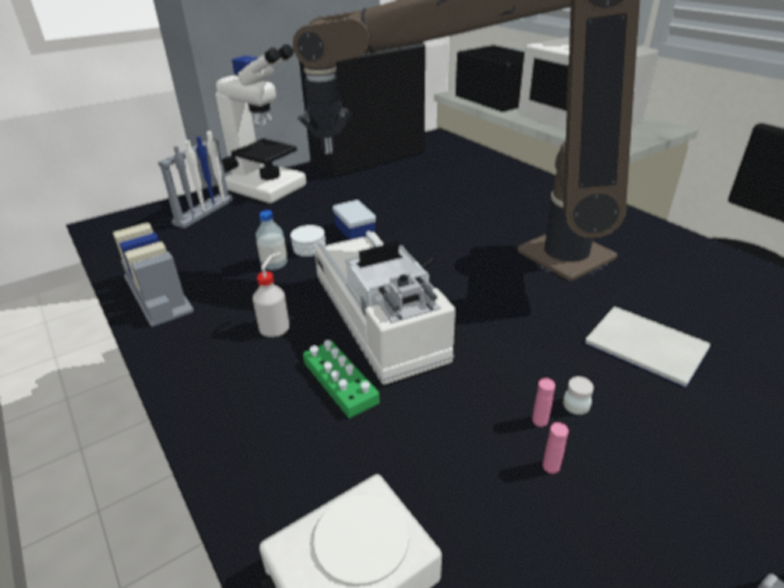

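View pics/t12.png

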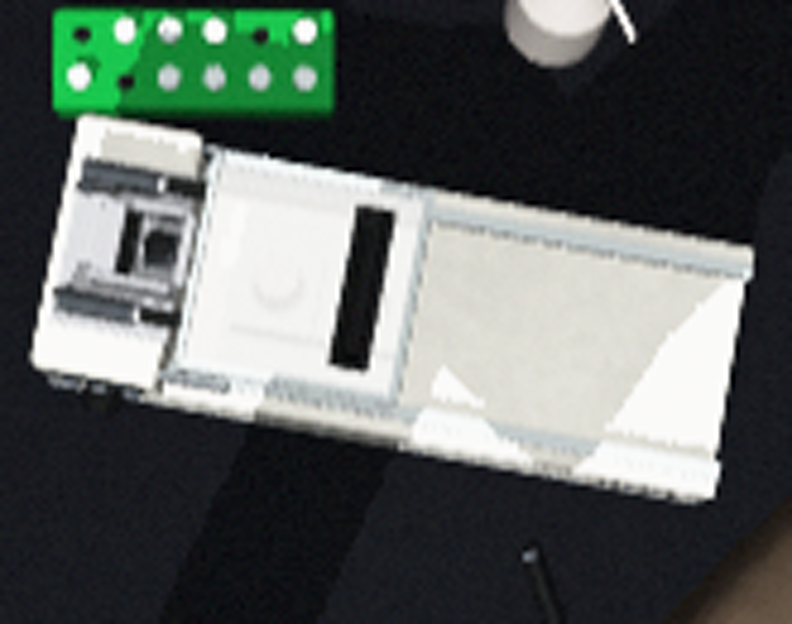

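Run:
```python
from h import *
T=read_camera("top")
cc=lambda x,y,r:((x+.5)/4.8-.5+205,(y+.5)/4.8-.5+r)
a=atz(T,cc(698.5,277,165),.208);b=atz(T,cc(380,290,150),.208);print(a,b,np.linalg.norm(a-b))
t=np.array([.5722,-.0573])+np.array([.171,.985])*.011;print("bar back at push end by TCP",t)
```

```text
[ 0.53883737 -0.23827801  0.208     ] [ 0.57479564 -0.0528614   0.208     ] 0.18887116550264874
bar back at push end by TCP [ 0.574081 -0.046465]
```

```bash
python3 -m crank '[[1,0,0,0,0,0,0],[1,0,0,0,0,0,0],[1,0,0,0,0,0,0]]' | head -1
python3 - <<'E'
from h import *
a=cv2.imread("pics/t12.png").astype(int)
T=read_camera("top");save(T['color'][150:280,205:370],'pics/t13.png',4.8)
b=cv2.imread("pics/t13.png").astype(int);print(abs(a-b)[:,:,:][150:430,150:460].max(),abs(a-b)[150:430,150:460].mean())
S=read_camera("scene")
print(place_of("squat_jar","scene")[0]["location"],place_of("tube_rack","scene")[0]["location"],get_state()["contact_force"])
print(sign_off())
E
```

```text
time: 27.65
49 1.077642089093702
[411.0, 286.5] [243.0, 271.5] [ 0.02169635  0.15509699 -0.44592856]
the job is handed in; nothing more can be done
None
```

The tall capped vial is in the empty well, the hood is shut on its catch, and the job is handed in at about 28 s of the 72 s allowed. No verdict came back, so this rests on my own checks.

**Vial:** I picked the white-capped vial, left the pink look-alikes alone, and lowered it until it touched the well floor. The tool stopped at z 0.132, the height expected for a fully seated vial. After release, both cameras showed both vials upright in their wells.

**Hood:** I pushed the grip bar from behind.
- **Click:** the force rose to about 14 N and then fell to about 4 N at the click. Just before I backed off it read about 5.5 N, well under the 22 N limit.
- **Held by the catch:** when I drew back, the force went straight to zero and the hood did not follow. The last top pictures show it still, about 189 mm from its parked place, or about 11 mm open if it was parked at 0.2.
- **Disagreement:** the camera puts the bar about 5 mm short of where the tool reading at the end of the push put it. I put this down to the assumed finger width and camera calibration; it is well short of a spring-back to 27 mm.

**Bystanders:** nothing looked moved in the last scene picture. Re-detecting the squat jar and tube rack gave positions within 1 to 4 pixels of the start, which is about the detection noise.

The hand is well clear, with no measurable contact force.

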